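# Fit the idler and hold back the band sealer's belt tensioner

## Task

The pouch band sealer on the bench stands open for a new belt. Slip the loose flanged idler pulley over the bare upright axle of the sprung tensioner arm until it sits flat on the shoulder, then push the arm back past the last click of its ratchet and fully home against its back stop. Finish while still holding it there, because a colleague is about to slip the belt on and the ratchet alone lets the arm come part of the way back; leave the other things on the bench where they are.

Things in the scene. Friction and masses are not known exactly. Their poses are not given: they have to be found in the camera images.
- band_sealer: White bench sealing machine, fixed, 240 mm deep (x), 440 wide (y), top cover off. Origin: centre of its underside; x points to its rear (away from display), z up. Its flat deck is 95 mm above the bench; blocks, hood and the two 76 mm end pulleys on it rise at most 45 mm above the deck. The tensioner arm lies in the middle of the deck, with at least 25 mm free round its axle and finger post.
- idler_pulley: New idler pulley, loose on the bench: bright metal, a flange at top and bottom, 44 mm across, 26 mm tall, through bore 15.4 mm; 60 to 130 g; both ends alike. Origin: centre of its underside; z is its axis, up as it stands.
- axle_seat (a point): Where the pulley's underside must sit: middle of the shoulder's top face (20 mm across) on the tensioner arm, 115 mm above the bench. The bare steel axle, 12 mm thick, rises 34 mm from it, the top 7 mm tapered to 6 mm. The arm's flat bar, 22 mm wide, has its top face 6 mm lower. Moves with the arm; z up, x along the arm from pivot to axle.
- post_top (a point): Centre of the top of the upright black finger post on the arm's free end, by which it is pushed: 16 mm thick, 34 mm tall, top 143 mm above the bench, 50 mm beyond the axle. Moves with the arm; x along the arm, outwards from the pivot.
- tensioner_pivot (a point): Point on the vertical axis about which the tensioner arm swings, 115 mm above the bench. The axle is 90 mm from it, the finger post 140 mm.
- tensioner_arm (a joint): Swing of the arm, rad: 0 at its outer stop, growing as the free end is pushed towards the sealer's front (clockwise from above), 0.52 at its back stop. The spring pushes back with 0.5 N m at 0, 1.0 N m at 0.52 (4 to 9 N at the post, with friction). The ratchet clicks at about 0.12, 0.24 and 0.36; let go beyond the last click, the arm comes back to about 0.41. Starts at about 0, 0.16 or 0.28.
- artery_forceps: Bystander: steel artery forceps lying flat on the bench to the right, beyond the pulley, 146 mm long, 68 mm wide at the finger rings, 6 mm tall. Origin: under the middle of its length.
- gallipot: Bystander: small open steel cup, 72 mm across the rim, 44 mm tall, on the bench to the right of the sealer. Origin: centre of its underside.
Things that resemble listed ones, but are neither listed nor needed, are in the scene too. There is more than one size of the idler_pulley; the job needs the middle-sized.

How it is judged:
On the way, in this order (a step that is already met when the one before it is completed fails the run):
1. the idler pulley is on the axle, flat on its shoulder (horizontal distance between idler_pulley and axle_seat below 0.005 m and z of idler_pulley in the frame of axle_seat between -0.003 and 0.003 m and angle between idler_pulley's own z axis and vertical below 0.12 rad), for 0.2 s.
2. the tensioner arm is pushed past its last click, close to its back stop, with the pulley on it (value of joint tensioner_arm above 0.465 rad and horizontal distance between idler_pulley and axle_seat below 0.006 m), for 0.3 s.
At the end, for the whole second after the job is handed in: The pulley sits on the axle's shoulder (within 6 mm sideways, 4 mm in height, upright) and the robot is pressing on the arm, holding it beyond 0.465 rad (the ratchet alone keeps about 0.41, the stop is 0.52), all through the last second (all of step 2 and contact force between any of the fingers, the arm and anything else above 1.5 N and z of idler_pulley in the frame of axle_seat between -0.003 and 0.004 m and angle between idler_pulley's own z axis and vertical below 0.15 rad); the arm keeps its last pose, push and grip.
It fails at once if the artery forceps or the gallipot is shifted by more than 25 mm (distance of any of artery_forceps, gallipot from where it was at the start of the episode above 0.025 m).
It also fails if it takes over 54 s, if anything falls off the work surface, if the arm or the gripper's body presses on something with over 40 N, if the wrist force passes 120 N, or if a joint passes its speed limit or range.

## Robot

A 6-joint arm with a two-finger parallel gripper is mounted at the origin on the work surface. World frame = base frame: x ahead of the robot, y to its left, z up, the work surface at z = 0. Lengths are in m, angles in rad, forces in N, time in s.
With the tool pointing down it reaches from about 0.3 to 0.875 m from the base axis. Payload 6.4 kg.
Tool frame: the origin (TCP) lies midway between the tips of the shut fingers; the grasp point (between the pads) lies 19 mm behind it (ctrl.hold_point_z is the distance from the TCP to the grasp point, in m); z points along the fingers, y is the line along which they close (so a half turn about z gives the same grasp; the last joint's range is limited). The gripper opens to 85 mm and grips with 20 to 120 N. Pads are 22 mm wide; open, the fingers measure 114 mm over their backs; the gripper's body (76 mm by 85 mm) begins 54 mm behind the grasp point. The pads swing forward as they close: fully open they stand 13 mm farther back than shut.
Start: joints at [-1.481, 0.181, 1.607, -0, 1.354, -0.206], TCP at [0.168, -0.55, 0.231] pointing down, gripper open.
Joint ranges: [-2.99, 2.99], [-0.89, 2.07], [0.3, 2.58], [-1.14, 4.28], [0, 2.63], [-3.12, 3.12]. Speed limits (rad/s): [2.57, 2.57, 3.01, 3.14, 3.14, 3.14].

## Interface

Orientations are given as a unit quaternion [w, x, y, z].
In Python, from bench import ctrl gives the robot as it stands.
- The arm moves only by the tool carry_out, never from a script. Its argument "plan" is text: rows parted by semicolons, each of 6 numbers parted by spaces: the shift along the tool's x, y, z as a fraction of full scale, then the turn, a rotation vector about the tool's x, y, z as a fraction of full scale. A call has exactly 8 rows; each row shifts and turns the commanded pose from where the row before left it, along the tool's axes as they then stand; what a row does not reach is not made up. Full scale, the value 1, is 40 mm for a shift and 0.1 rad for a turn. A row lasts 1/12 s, in which the tool goes at most 41.7 mm and 7.16 degrees, less where a joint would pass 70% of its speed; a pose out of reach is approached as far as the arm can. A call with a number of a shift or a turn outside -1 to 1 is refused whole. A call with a gripper value outside its range is refused whole. "claw" is the gripper's target within -1 to 1 (shut at 1, half-way at 0, fully open at -1), set as the call begins (left out, the last holds). The fingers move at their own pace and stop on an object; the grip force is fixed at half the most. Time passes only in rows, so rows that do not move let the fingers close, or fill a call up. It gives the time, the measured TCP pose, the force, the opening and the grip force at its end, in the units of the state.
- ctrl.get_obs(): the state, without advancing time (a new reading comes with each control period).
- ctrl.camera(name): name is "scene" or "top" or "wrist"; returns a dict with "pixels" (400x640x3 uint8, red, green, blue), "mtx" (3x3 intrinsics, pixels), "k1" (the pictures are not rectified: a ray, as slopes to the right and down, at radius r is drawn at 1 + k1 r^2 times it, then the intrinsics apply), "R" (3x3) and "t" (3): a world point X has camera coordinates R X + t. Camera axes: x right, y down, z forward; pixel columns grow to the right and rows downward; lengths in m; the calibration is good to about 2 mm. A picture is of the moment at which its call begins. There is no depth.
- ctrl.hand_in(): hands the job in; it is judged then, once.
The state is a dict: "time_s": time; "q": joint angles; "dq": joint speeds; "joint_efforts": joint torques, N m; "eef_pos": TCP position; "eef_rot": TCP orientation; "wrist_force": force on the tool from outside, world axes, zero at the start; "torque": the same for the moment, N m; "opening": opening from 0.0 (shut) to 1.0 (fully open); "grasp_force": force on a finger pad.
Only numpy, scipy, OpenCV 4.12 (cv2) and the standard library are available. Lean on these libraries where they do the work, as an engineer would, in place of code of your own. Each camera call takes 0.05 s, during which the arm holds its last target. There are 200 camera calls.

## Working session

There is one attempt and no reset: what is moved stays moved. The work goes in short steps, Python scripts to look and compute and a tool call to move; the robot and the scene stay as the last step left them, time stands still between calls to the robot, and variables do not carry over. Pictures are saved under pics/ and viewed, at most 10 in all, crops included, and the job is handed in when it is done.

Besides the shell and the picture viewer there is one more tool, called after "Emit:" as name(argument=value, ...) on one line, values as JSON. carry_out: Moves the arm, as the interface text tells. Shift numbers are shares of 40 mm and turn numbers shares of 0.1 rad, none past 1 either way. Its arguments: {"type":"object","properties":{"plan":{"type":"string"},"claw":{"type":"number"}},"required":["plan"]}

```bash
mkdir -p pics
cat > h.py <<'E'
import numpy as np, cv2
from bench import ctrl
from scipy.spatial.transform import Rotation as Ro
def shot(name):
    c=ctrl.camera(name); c['img']=cv2.cvtColor(c['pixels'],cv2.COLOR_RGB2BGR); return c
def ray(c,u,v):
    K=np.array(c['mtx']); p=cv2.undistortPoints(np.array([[[u,v]]],float),K,np.array([c['k1'],0,0,0,0.]))[0,0] if 0 else None
    d=np.array([(u-K[0,2])/K[0,0],(v-K[1,2])/K[1,1]]); s=d.copy()
    for _ in range(20): s=d/(1+c['k1']*(s@s))
    R=np.array(c['R']); return -R.T@np.array(c['t']), R.T@np.array([s[0],s[1],1])
def onz(c,u,v,z):
    o,d=ray(c,u,v); return o+d*(z-o[2])/d[2]
def tri(*cuv):
    A=np.zeros((3,3));b=np.zeros(3)
    for c,u,v in cuv:
        o,d=ray(c,u,v); d=d/np.linalg.norm(d); P=np.eye(3)-np.outer(d,d); A+=P;b+=P@o
    X=np.linalg.solve(A,b)
    return X,[np.linalg.norm(np.cross(X-ray(c,u,v)[0],ray(c,u,v)[1]/np.linalg.norm(ray(c,u,v)[1]))) for c,u,v in cuv]
def proj(c,X):
    p=np.array(c['R'])@X+np.array(c['t']); s=p[:2]/p[2]; s=s*(1+c['k1']*(s@s)); K=np.array(c['mtx']); return s[0]*K[0,0]+K[0,2],s[1]*K[1,1]+K[1,2]
def load(n): return np.load(n,allow_pickle=True).item()
E
python3 - <<'E'
from h import *
np.set_printoptions(precision=4,suppress=True)
for n in ['scene','top','wrist']:
    c=shot(n); cv2.imwrite(f'pics/{n}0.png',c['img']); np.save(f'{n}0.npy',c)
    print(n,np.array(c['mtx']).tolist(),c['k1'],-np.array(c['R']).T@c['t'],np.array(c['R']).tolist())
print(ctrl.get_obs())
E
```

```text
scene [[398.9613231848779, 0.0, 321.1959970541805], [0.0, 398.9613231848779, 198.4959776154969], [0.0, 0.0, 1.0]] 0.025845636575343917 [ 0.9191 -0.029   0.8358] [[-0.11080139729074119, 0.9938055733335692, -0.008575125046023693], [0.8610017328071539, 0.09167820215527707, -0.5002710498846141], [-0.49638600550528955, -0.06281392887498577, -0.865826393613518]]
top [[442.0689428316921, 0.0, 319.46220221709484], [0.0, 442.0689428316921, 196.2668212088902], [0.0, 0.0, 1.0]] 0.039426208197348336 [ 0.3584 -0.0987  1.1539] [[0.0025623066062129686, -0.9999900039450873, 0.0036642318103477863], [-0.9921708438385527, -0.0029997625070510244, -0.12485198461216067], [0.12486172841006837, -0.0033156349023222955, -0.9921686123556039]]
wrist [[346.4903219266759, 0.0, 320.90897137190694], [0.0, 346.4903219266759, 199.26346141857593], [0.0, 0.0, 1.0]] -0.0644525572771884 [ 0.2361 -0.5286  0.3724] [[0.29159355741038673, -0.95653943121704, -0.0023481490026749444], [-0.9194071561630854, -0.2809497465191692, 0.27524120535799806], [-0.2639387778877225, -0.0780996572194649, -0.9613723342541844]]
{'time_s': 0.15, 'q': array([-1.4813,  0.1814,  1.6077, -0.    ,  1.3538, -0.2063]), 'dq': array([-0.0007, -0.001 , -0.0036,  0.0002,  0.0016,  0.0006]), 'joint_efforts': array([  0.0001, -44.5266, -35.1693,  -0.0004,   0.0058,  -0.    ]), 'eef_pos': array([ 0.1676, -0.5496,  0.2306]), 'eef_rot': array([-0.0007,  0.9891,  0.1474,  0.    ]), 'wrist_force': array([-0.1131,  0.266 , -0.641 ]), 'torque': array([-0.0144, -0.0749,  0.0229]), 'grasp_force': 0.0, 'opening': 1.002753943052452}
```

View pics/top0.png

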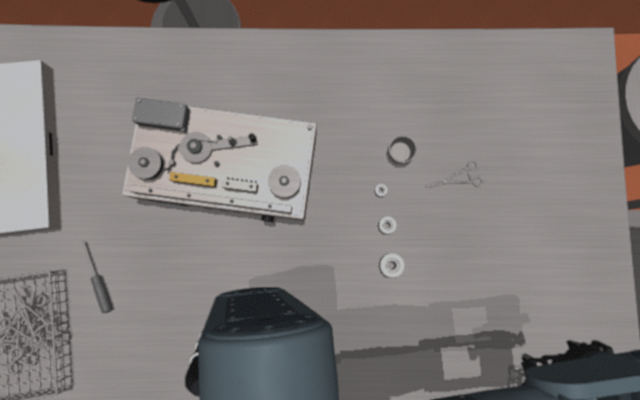

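View pics/scene0.png

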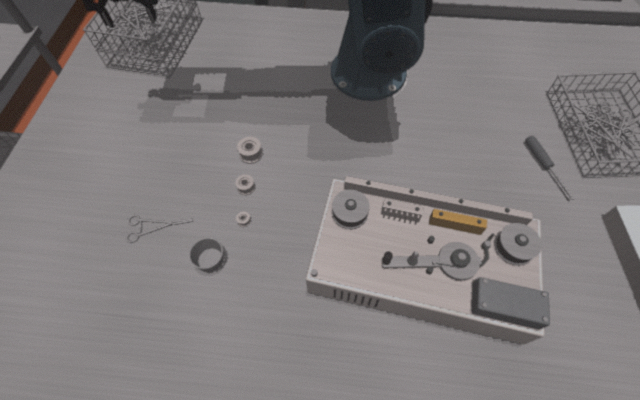

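The top view shows three candidate pulleys: small (381,190), middle (388,225) and large (392,265). The tensioner arm runs from its pivot near (194,147) to the post near (252,139). I choose the middle one and check it in a close crop.

Run:
```python
from h import *
t=load('top0.npy');s=load('scene0.npy')
a=cv2.resize(t['img'][115:175,180:270],None,fx=4.4,fy=4.4,interpolation=3)
b=cv2.resize(s['img'][230:290,375:465],None,fx=4.4,fy=4.4,interpolation=3)
c=cv2.resize(t['img'][175:280,350:430],None,fx=2.5,fy=2.5,interpolation=3)
d=cv2.resize(s['img'][130:230,225:315],None,fx=2.5,fy=2.5,interpolation=3)
m=np.zeros((560,800,3),np.uint8)
for i,(x,y) in zip([a,b,c,d],[(0,0),(400,0),(0,270),(400,270)]): m[y:y+i.shape[0],x:x+i.shape[1]]=i
cv2.imwrite('pics/m1.png',m)
for u,v in [(381,190),(388,225),(392,265),(401,151)]: print(onz(t,u,v,.026))
for u,v in [(243,217),(245,183),(249,147)]: print(onz(s,u,v,.026))
```

```text
[ 0.51706581 -0.26093196  0.026     ]
[ 0.42701745 -0.2773988   0.026     ]
[ 0.32638051 -0.28563592  0.026     ]
[ 0.61969033 -0.3143676   0.026     ]
[ 0.52230149 -0.26002697  0.026     ]
[ 0.43152043 -0.27438592  0.026     ]
[ 0.32440787 -0.28642235  0.026     ]
```

View pics/m1.png

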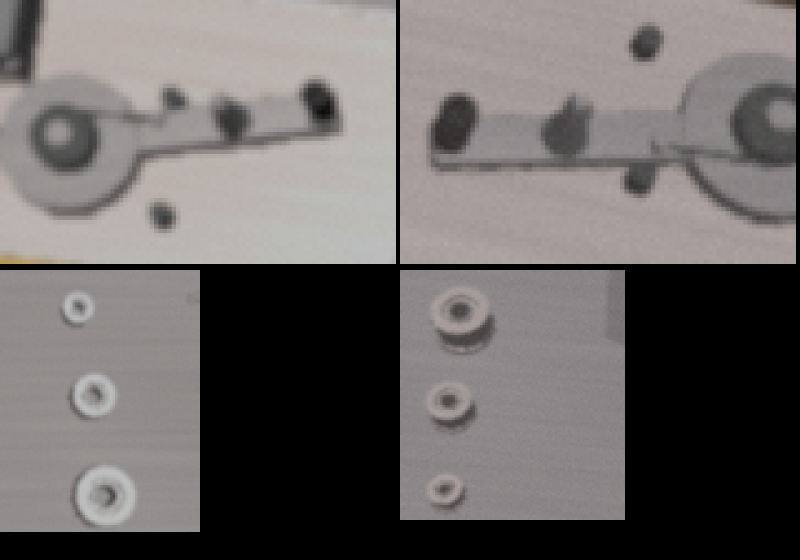

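The crop confirms three sizes. The middle pulley is at top (388,225) and scene (245,183), about (0.429,-0.276) in the world frame. The arm rests against its outer stop pin, with the axle near top (232,142) and the post near (252,137). Next I move above the pulley.

Emit:
carry_out(plan="0.9 -0.5 0 0 0 0;0.9 -0.5 0 0 0 0;0.9 -0.5 0 0 0 0;0.9 -0.5 0 0 0 0;0.9 -0.5 0 0 0 0;0.9 -0.5 0 0 0 0;0.9 -0.5 0 0 0 0;0.9 -0.5 0 0 0 0", claw=-1)

```text
time_s: 0.82
eef_pos: [0.3974, -0.3112, 0.2313]
eef_rot: [-0.0, 0.989, 0.147, 0.0]
wrist_force: [0.5, -0.3, 0.1]
opening: 0.999
grasp_force: 0.0
```

Emit:
carry_out(plan="0.5 -0.35 0.5 0 0 0;0.5 -0.35 0.5 0 0 0;0 0 0.8 0 0 0;0 0 0.7 0 0 0;0 0 0 0 0 0;0 0 0 0 0 0;0 0 0 0 0 0;0 0 0 0 0 0")

```text
time_s: 1.48
eef_pos: [0.4275, -0.276, 0.1334]
eef_rot: [0.001, 0.989, 0.147, 0.001]
wrist_force: [0.1, -0.6, 0.8]
opening: 1.0
grasp_force: 0.0
```

Run:
```python
from h import *
c=shot('wrist'); cv2.imwrite('pics/w1.png',c['img']); np.save('w1.npy',c)
print(-np.array(c['R']).T@c['t'],proj(c,np.array([.429,-.276,.026])),ctrl.get_obs()['eef_pos'],ctrl.get_obs()['time_s'])
```

```text
[ 0.49568706 -0.25459666  0.27549918] (np.float64(321.55826280809293), np.float64(197.9034069271521)) [ 0.42749816 -0.2760388   0.13346164] 1.5333
```

View pics/w1.png

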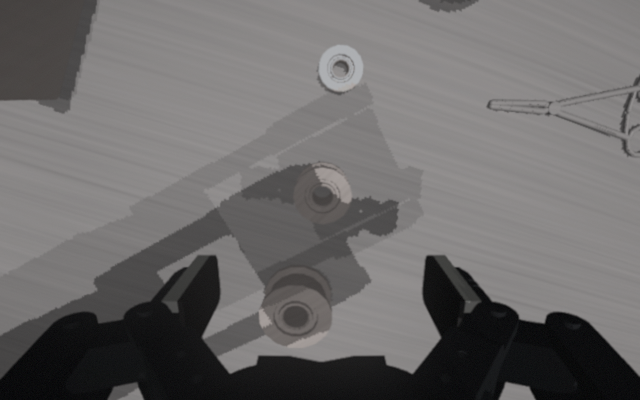

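The wrist view shows the middle pulley at (323,195), the large one at (297,305) and the small one at (341,68). The fingers straddle correctly.

Run:
```python
from h import *
t=load('top0.npy');w=load('w1.npy')
print(onz(w,323,194.5,.026), tri((t,387.5,225),(w,323,195)))
for a,b in [((294,194),(352,194)),((318,68),(363,68)),((261,300),(333,300))]:
    print(np.linalg.norm(onz(w,*a,.026)-onz(w,*b,.026)))
o=ctrl.get_obs(); X=onz(w,323,194.5,.026)-o['eef_pos']; print(Ro.from_quat(np.roll(o['eef_rot'],-1)).inv().apply(X))
```

```text
[ 0.4318342  -0.27626057  0.026     ] (array([ 0.42790577, -0.27789695,  0.01251542]), [np.float64(0.0003536984869731273), np.float64(0.0003536984869729735)])
0.04326126292438988
0.03070544018748286
0.05921895352738496
[0.0038973  0.00111302 0.10747291]
```

Emit:
carry_out(plan="0.1 0.03 0.7 0 0 0;0 0 0.8 0 0 0;0 0 0.8 0 0 0;0 0 0.6 0 0 0;0 0 0.3 0 0 0;0 0 0.15 0 0 0;0 0 0 0 0 0;0 0 0 0 0 0")

```text
time_s: 2.2
eef_pos: [0.4317, -0.2756, -0.0013]
eef_rot: [0.001, 0.989, 0.147, 0.001]
wrist_force: [-0.4, -0.7, -0.0]
opening: 1.0
grasp_force: 0.0
```

Emit:
carry_out(plan="0 0 0 0 0 0;0 0 0 0 0 0;0 0 0 0 0 0;0 0 0 0 0 0;0 0 0 0 0 0;0 0 0 0 0 0;0 0 0 0 0 0;0 0 0 0 0 0", claw=1)

```text
time_s: 2.87
eef_pos: [0.4315, -0.2752, -0.0013]
eef_rot: [0.001, 0.989, 0.147, 0.001]
wrist_force: [-1.6, 1.3, 8.8]
opening: 0.495
grasp_force: 60.4
```

Run:
```python
from h import *
c=shot('wrist'); cv2.imwrite('pics/w2.png',c['img']); np.save('w2.npy',c)
print(ctrl.hold_point_z,ctrl.get_obs())
```

```text
0.0187 {'time_s': 2.9167, 'q': array([-8.00043525e-01,  3.85837215e-01,  1.89971100e+00, -2.95365378e-05,
        8.54315843e-01,  4.74858590e-01]), 'dq': array([ 3.06690910e-04, -1.93836214e-09, -5.45461580e-04, -4.52701531e-04,
        3.42798325e-04,  1.53931089e-03]), 'joint_efforts': array([-1.39719606e-01, -4.00256073e+01, -2.28415382e+01,  1.53389963e-02,
       -7.17752427e-01, -3.28052219e-02]), 'eef_pos': array([ 0.43144818, -0.2751958 , -0.00130751]), 'eef_rot': array([7.08522429e-04, 9.89073977e-01, 1.47417505e-01, 4.95105852e-04]), 'wrist_force': array([-1.01542263,  1.23873776,  9.15343955]), 'torque': array([ 0.23337504,  0.2993161 , -0.09803178]), 'grasp_force': 60.36251127719879, 'opening': 0.49163740064128586}
```

View pics/w2.png

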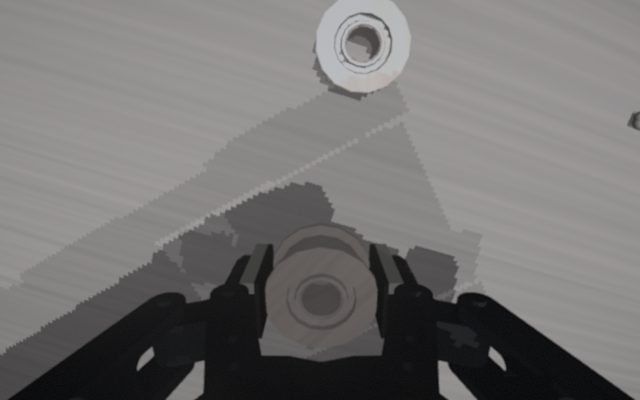

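Gripped. The bore centre is at (322,297), with the pads on both sides. Next I measure the held pulley in the tool frame and take coarse axle and post positions.

Run:
```python
from h import *
np.set_printoptions(precision=4,suppress=True)
t=load('top0.npy');s=load('scene0.npy');w=load('w2.npy');o=ctrl.get_obs()
X=onz(w,322,297,.026); print('pulley tool',X,Ro.from_quat(np.roll(o['eef_rot'],-1)).inv().apply(X-o['eef_pos']))
print('axle tip',tri((t,232.2,138.5),(s,415,252.5)),onz(t,232.2,138.5,.149),onz(s,415,252.5,.149))
print('post',tri((t,252,136.3),(s,388.5,254.8)),onz(t,252,136.3,.143),onz(s,388.5,254.8,.143))
print('pivot-ish',onz(t,193.5,145,.135),onz(s,460,258,.135))
```

```text
pulley tool [ 0.432  -0.2751  0.026 ] [ 0.0005  0.0001 -0.0273]
axle tip (array([0.6202, 0.1035, 0.1467]), [np.float64(0.0020837987012629886), np.float64(0.002083798701262898)]) [0.6195 0.101  0.149 ] [0.621  0.1052 0.149 ]
post (array([0.6272, 0.0573, 0.1403]), [np.float64(0.0008204359405792583), np.float64(0.0008204359405792728)]) [0.6265 0.0561 0.143 ] [0.6283 0.0578 0.143 ]
pivot-ish [0.6069 0.1937 0.135 ] [0.6168 0.1904 0.135 ]
```

Emit:
carry_out(plan="0 0 -0.4 0 0 0;0 0 -0.8 0 0 0;0 0 -1 0 0 0;0 0 -1 0 0 0;0 0 -1 0 0 0;0 0 -1 0 0 0;0 0 -0.8 0 0 0;0 0 0 0 0 0")

```text
time_s: 3.58
eef_pos: [0.4337, -0.2773, 0.2457]
eef_rot: [0.006, 0.989, 0.148, 0.004]
wrist_force: [1.4, -0.7, -0.9]
opening: 0.497
grasp_force: 61.1
```

Emit:
carry_out(plan="0.69 -0.65 0 0 0 0;0.69 -0.65 0 0 0 0;0.69 -0.65 0 0 0 0;0.69 -0.65 0 0 0 0;0.69 -0.65 0 0 0 0;0.69 -0.65 0 0 0 0;0.69 -0.65 0 0 0 0;0.69 -0.65 0 0 0 0")

```text
time_s: 4.25
eef_pos: [0.5816, -0.0093, 0.2368]
eef_rot: [-0.0, 0.989, 0.147, -0.0]
wrist_force: [0.4, -1.0, -0.4]
opening: 0.494
grasp_force: 61.1
```

Emit:
carry_out(plan="0.69 -0.65 0 0 0 0;0.69 -0.65 0 0 0 0;0 0 0 0 0 -1;0 0 0 0 0 -1;0 0 0 0 0 -1;0 0 0 0 0 -1;0 0 0 0 0 -1;0 0 0 0 0 -1")

```text
time_s: 4.92
eef_pos: [0.6186, 0.0548, 0.2365]
eef_rot: [-0.0, 0.9, 0.435, -0.0]
wrist_force: [-0.4, -0.3, -0.6]
opening: 0.495
grasp_force: 61.3
```

Emit:
carry_out(plan="0 0 0 0 0 -1;0 0 0 0 0 -1;0 0 0 0 0 -1;0 0 0 0 0 -1;0 0 0 0 0 -1;0 0 0 0 0 -1;0 0 0 0 0 -1;0 0 0 0 0 -1")

```text
time_s: 5.58
eef_pos: [0.6185, 0.0547, 0.2366]
eef_rot: [-0.0, 0.66, 0.752, -0.0]
wrist_force: [-0.6, -0.2, 0.4]
opening: 0.495
grasp_force: 61.3
```

Emit:
carry_out(plan="0 0 0 0 0 0;0 0 0 0 0 0;0 0 0 0 0 0;0 0 0 0 0 0;0 0 0 0 0 0;0 0 0 0 0 0;0 0 0 0 0 0;0 0 0 0 0 0")

```text
time_s: 6.25
eef_pos: [0.619, 0.0546, 0.2373]
eef_rot: [0.0, 0.662, 0.75, 0.0]
wrist_force: [1.1, -0.3, -1.4]
opening: 0.495
grasp_force: 61.2
```

Run:
```python
from h import *
c=shot('wrist'); np.save('w3.npy',c); cv2.imwrite('pics/w3.png',c['img'])
o=ctrl.get_obs();print(o['eef_pos'],Ro.from_quat(np.roll(o['eef_rot'],-1)).as_matrix(),o['q'])
```

```text
[0.61898657 0.05461115 0.23731127] [[-1.24440642e-01  9.92227053e-01  3.28257424e-05]
 [ 9.92227053e-01  1.24440641e-01  3.43781878e-05]
 [ 3.00261115e-05  3.68486335e-05 -9.99999999e-01]] [-1.02749733e-01  2.77610543e-01  1.47804260e+00  3.82150689e-05
  1.38591038e+00 -2.27520829e-01]
```

View pics/w3.png

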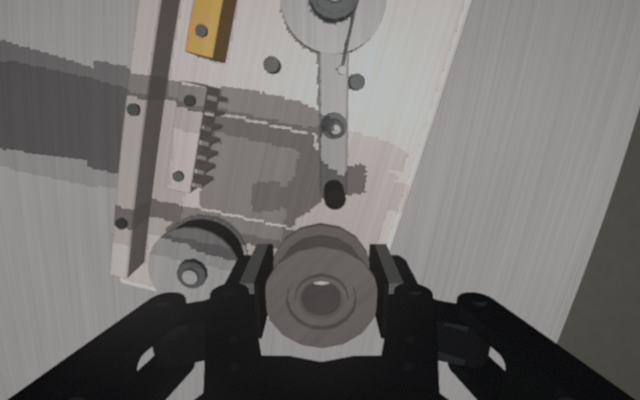

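The wrist view shows the axle and shoulder near (334,127), the post at (334,195) and the arm bar along image-vertical, aligned with tool x. I enlarge this area for the axle tip.

Run:
```python
from h import *
w=load('w3.npy')['img'][100:220,300:370]
a=cv2.resize(w,None,fx=5,fy=5,interpolation=3)
for i in range(0,70,10): cv2.putText(a,str(300+i),(i*5,10),0,.3,(0,0,255)); cv2.line(a,(i*5,12),(i*5,18),(0,0,255))
for i in range(0,120,10): cv2.putText(a,str(100+i),(0,i*5+4),0,.3,(0,0,255)); cv2.line(a,(20,i*5),(25,i*5),(0,0,255))
cv2.imwrite('pics/w3c.png',a)
```

```text
(no output)
```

View pics/w3c.png

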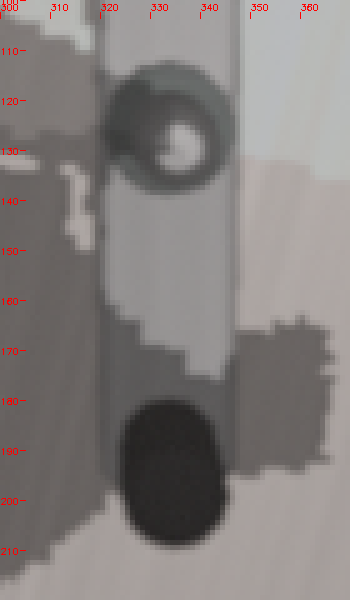

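Run:
```python
from h import *
np.set_printoptions(precision=4,suppress=True)
w=load('w3.npy');t=load('top0.npy');s=load('scene0.npy');o=ctrl.get_obs();R=Ro.from_quat(np.roll(o['eef_rot'],-1))
for n,u,v,z in [('tip',335.5,129.5,.149),('shoulder',334,126,.115),('post',335,198.5,.143)]:
    X=onz(w,u,v,z); print(n,X,R.inv().apply(X-o['eef_pos']))
print(tri((w,335.5,129.5),(t,232.2,138.5),(s,415,252.5)),tri((w,335,198.5),(t,252,136.3),(s,388.5,254.8)))
```

```text
tip [0.6237 0.1077 0.149 ] [0.0521 0.0113 0.0883]
shoulder [0.6239 0.1077 0.115 ] [0.052  0.0115 0.1223]
post [0.6302 0.0595 0.143 ] [0.0034 0.0117 0.0943]
(array([0.6214, 0.105 , 0.1452]), [np.float64(0.003458336465254098), np.float64(0.0033607451737626), np.float64(0.002051300618306647)]) (array([0.6284, 0.0578, 0.1401]), [np.float64(0.0022140672673294235), np.float64(0.00156910603947058), np.float64(0.0012628796511536605)])
```

Emit:
carry_out(plan="0.65 0.14 0 0 0 0;0.64 0.14 0 0 0 0;0 0 0.6 0 0 0;0 0 0.8 0 0 0;0 0 0.5 0 0 0;0 0 0.2 0 0 0;0 0 0 0 0 0;0 0 0 0 0 0")

```text
time_s: 6.97
eef_pos: [0.6241, 0.1071, 0.1539]
eef_rot: [0.0, 0.662, 0.75, 0.0]
wrist_force: [0.7, 0.2, -0.7]
opening: 0.494
grasp_force: 61.2
```

Emit:
carry_out(plan="0 0 0 0 0 0;0 0 0.08 0 0 0;0 0 0.08 0 0 0;0 0 0.08 0 0 0;0 0 0.08 0 0 0;0 0 0.05 0 0 0;0 0 0 0 0 0;0 0 0 0 0 0")

```text
time_s: 7.63
eef_pos: [0.6228, 0.1082, 0.1377]
eef_rot: [-0.001, 0.661, 0.75, -0.0]
wrist_force: [-1.1, 5.2, -1.1]
opening: 0.497
grasp_force: 61.2
```

Emit:
carry_out(plan="0.05 0 0 0 0 0;0 0 0 0 0 0;0 0 0.05 0 0 0;0 0 0.05 0 0 0;0 0 0.05 0 0 0;0 0 0 0 0 0;0 0 0 0 0 0;0 0 0 0 0 0")

```text
time_s: 8.3
eef_pos: [0.6232, 0.1091, 0.1321]
eef_rot: [-0.0, 0.662, 0.75, -0.0]
wrist_force: [-1.3, 1.1, -2.1]
opening: 0.495
grasp_force: 61.1
```

Emit:
carry_out(plan="0.02 0 0.1 0 0 0;0 0 0.1 0 0 0;0 0 0.1 0 0 0;0 0 0.1 0 0 0;0 0 0 0 0 0;0 0 0 0 0 0;0 0 0 0 0 0;0 0 0 0 0 0")

```text
time_s: 8.97
eef_pos: [0.6234, 0.1099, 0.1166]
eef_rot: [0.0, 0.662, 0.75, 0.0]
wrist_force: [-1.1, -1.0, -1.1]
opening: 0.49
grasp_force: 61.2
```

Emit:
carry_out(plan="0 0 0.04 0 0 0;0 0 0.03 0 0 0;0 0 0 0 0 0;0 0 0 0 0 0;0 0 0 0 0 0;0 0 0 0 0 0;0 0 0 0 0 0;0 0 0 0 0 0")

```text
time_s: 9.63
eef_pos: [0.6234, 0.11, 0.1138]
eef_rot: [0.0, 0.662, 0.75, 0.0]
wrist_force: [-1.0, -0.3, 0.1]
opening: 0.493
grasp_force: 61.2
```

Emit:
carry_out(plan="0 0 0.02 0 0 0;0 0 0.01 0 0 0;0 0 0 0 0 0;0 0 0 0 0 0;0 0 0 0 0 0;0 0 0 0 0 0;0 0 0 0 0 0;0 0 0 0 0 0")

```text
time_s: 10.3
eef_pos: [0.6235, 0.11, 0.1136]
eef_rot: [0.0, 0.662, 0.75, 0.0]
wrist_force: [-3.6, -0.5, 7.0]
opening: 0.497
grasp_force: 61.9
```

Emit:
carry_out(plan="0 0 0 0 0 0;0 0 0 0 0 0;0 0 0 0 0 0;0 0 0 0 0 0;0 0 0 0 0 0;0 0 0 0 0 0;0 0 0 0 0 0;0 0 0 0 0 0", claw=-0.4)

```text
time_s: 10.97
eef_pos: [0.6233, 0.1099, 0.1124]
eef_rot: [-0.0, 0.662, 0.75, -0.0]
wrist_force: [0.9, -0.2, -0.6]
opening: 0.699
grasp_force: 0.0
```

Emit:
carry_out(plan="0 0 -0.3 0 0 0;0 0 -0.8 0 0 0;0 0 -1 0 0 0;0 0 -0.5 0 0 0;-0.6 0 0 0 0 0;-0.7 0 0 0 0 0;0 0 0 0 0 0;0 0 0 0 0 0")

```text
time_s: 11.63
eef_pos: [0.6301, 0.0571, 0.2176]
eef_rot: [0.0, 0.662, 0.749, 0.0]
wrist_force: [-0.1, -0.2, 0.1]
opening: 0.703
grasp_force: 0.0
```

Run:
```python
from h import *
c=shot('wrist'); np.save('w4.npy',c); cv2.imwrite('pics/w4.png',c['img'])
o=ctrl.get_obs();print(o['eef_pos'],o['eef_rot'],proj(c,np.array([.6236,.110,.141])),proj(c,np.array([.6302,.0595,.143])))
```

```text
[0.62984832 0.05811725 0.21714786] [2.06817517e-05 6.62024903e-01 7.49481787e-01 2.78385667e-04] (np.float64(318.0533198121416), np.float64(129.2145737557948)) (np.float64(318.75674176018254), np.float64(208.407077970417))
```

View pics/w4.png

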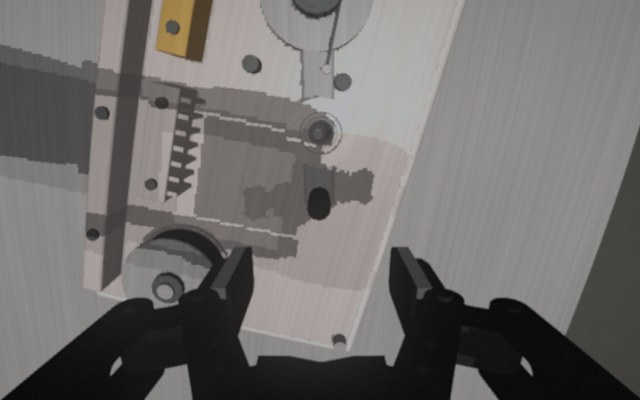

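The pulley is seated on the axle at (320,131); it took 7 N of contact at TCP height .1136. The post is at (318,203), directly below the tool. Next I shut the fingers, step to the rear side of the post and descend.

Emit:
carry_out(plan="0 0.45 0 0 0 0;-0.05 0.45 0 0 0 0;0 0 0 0 0 0;0 0 0 0 0 0;0 0 0.5 0 0 0;0 0 0.5 0 0 0;0 0 0 0 0 0;0 0 0 0 0 0", claw=1)

```text
time_s: 12.35
eef_pos: [0.664, 0.0615, 0.1752]
eef_rot: [-0.002, 0.661, 0.75, -0.001]
wrist_force: [0.0, 0.9, 0.6]
opening: 0.002
grasp_force: 0.0
```

Emit:
carry_out(plan="0 0 0.4 0 0 0;0 0 0.5 0 0 0;0 0 0.4 0 0 0;0 0 0.15 0 0 0;0 0 0 0 0 0;0 0 0 0 0 0;0 0 0 0 0 0;0 0 0 0 0 0")

```text
time_s: 13.02
eef_pos: [0.6668, 0.0608, 0.1204]
eef_rot: [0.001, 0.662, 0.75, 0.001]
wrist_force: [-0.8, -0.6, 0.4]
opening: -0.003
grasp_force: 0.0
```

Emit:
carry_out(plan="0 -0.1 0 0 0 0;0 -0.1 0 0 0 0;0 -0.05 0 0 0 0;0 -0.05 0 0 0 0;0 0 0 0 0 0;0 0 0 0 0 0;0 0 0 0 0 0;0 0 0 0 0 0")

```text
time_s: 13.68
eef_pos: [0.654, 0.0594, 0.1185]
eef_rot: [0.0, 0.662, 0.75, 0.0]
wrist_force: [-1.0, -0.2, 0.8]
opening: -0.002
grasp_force: 0.0
```

Emit:
carry_out(plan="0 -0.1 0 0 0 0;0 -0.1 0 0 0 0;-0.02 -0.18 0 0 0 0.5;-0.02 -0.18 0 0 0 0.5;0 0 0 0 0 0;0 0 0 0 0 0;0 0 0 0 0 0;0 0 0 0 0 0")

```text
time_s: 14.35
eef_pos: [0.6377, 0.0558, 0.1194]
eef_rot: [0.005, 0.699, 0.716, 0.006]
wrist_force: [24.9, 3.2, -15.9]
opening: -0.002
grasp_force: 12.3
```

The 25 N is more than the spring should give, so I look at scene and wrist together.

Run:
```python
from h import *
s=shot('scene');w=shot('wrist');t=shot('top'); np.save('s5.npy',s);np.save('w5.npy',w);np.save('t5.npy',t)
a=cv2.resize(s['img'][190:310,360:480],(380,380),interpolation=3)
b=w['img'][20:395,110:530]
m=np.zeros((600,800,3),np.uint8); m[:380,:380]=a; m[:375,380:]=b
d=cv2.resize(t['img'][110:180,180:290],(345,219),interpolation=3); m[380:599,:345]=d
cv2.imwrite('pics/m5.png',m); print(ctrl.get_obs())
```

```text
{'time_s': 14.5, 'q': array([-0.09912111,  0.42529372,  1.53464444,  0.00288337,  1.16690619,
       -0.12442027]), 'dq': array([ 0.00047789,  0.00097219, -0.00131988,  0.00243861,  0.00030987,
       -0.00162164]), 'joint_efforts': array([ -0.98181266, -58.56782198, -24.64070499,  -1.76233526,
         7.45538369,  -0.07235692]), 'eef_pos': array([0.63774804, 0.05580863, 0.11939381]), 'eef_rot': array([0.00493374, 0.6984848 , 0.71558567, 0.00563948]), 'wrist_force': array([ 25.68957267,   3.34948854, -14.69995467]), 'torque': array([ 0.59658084, -4.07129677, -0.10543899]), 'grasp_force': 12.314762771129608, 'opening': 0.000987598076725928}
```

View pics/m5.png

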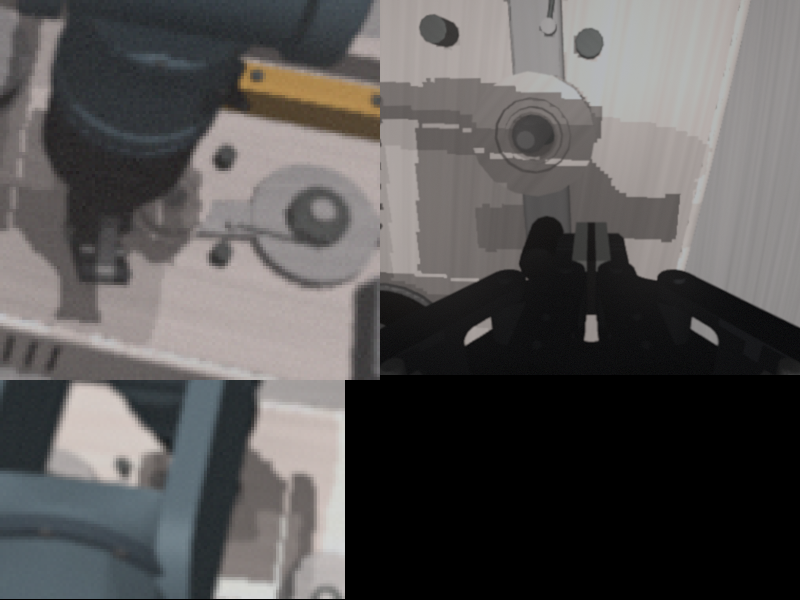

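The finger presses on the post and the pulley is still seated. Next I measure the arm angle from this view.

Run:
```python
from h import *
np.set_printoptions(precision=4,suppress=True)
w=load('w5.npy');o=ctrl.get_obs();R=Ro.from_quat(np.roll(o['eef_rot'],-1))
f=lambda u,v:(u-380+110,v+20)
print(R.as_matrix())
for n,u,v,z in [('post',547,234,.143),('pulley top',536,134,.141),('axle tip',526,139,.149),('barL@pivot',510,0,.109),('barR',566,0,.109),('barLnear',524,215,.109),('barRnear',572,215,.109)]:
    X=onz(w,*f(u,v),z); print(n,X,R.inv().apply(X-o['eef_pos']))
```

```text
[[-0.0242  0.9996  0.0149]
 [ 0.9997  0.0242  0.0012]
 [ 0.0008  0.015  -0.9999]]
post [0.6224 0.071  0.143 ] [ 0.0156 -0.0146 -0.0238]
pulley top [0.6187 0.108  0.141 ] [ 0.0526 -0.0174 -0.0218]
axle tip [0.6166 0.1075 0.149 ] [ 0.0522 -0.0195 -0.0299]
barL@pivot [0.6043 0.1577 0.109 ] [ 0.1026 -0.0311  0.01  ]
barR [0.627  0.1581 0.109 ] [ 0.1025 -0.0084  0.0104]
barLnear [0.6078 0.0647 0.109 ] [ 0.0096 -0.0298  0.01  ]
barRnear [0.6305 0.0652 0.109 ] [ 0.0095 -0.0072  0.0103]
```

Emit:
carry_out(plan="0 -0.05 0 0 0 0;0 0 0 0 0 0;0 -0.05 0 0 0 0;0 0 0 0 0 0;0 0 0 0 0 0;0 0 0 0 0 0;0 0 0 0 0 0;0 0 0 0 0 0")

```text
time_s: 15.17
eef_pos: [0.6356, 0.0557, 0.1196]
eef_rot: [0.006, 0.699, 0.715, 0.007]
wrist_force: [31.3, 4.3, -19.3]
opening: -0.002
grasp_force: 15.7
```

Run:
```python
from h import *
np.set_printoptions(precision=4,suppress=True)
w=load('w5.npy');c=shot('wrist');np.save('w6.npy',c)
def track(u,v,h):
    T=w['img'][v-h:v+h+1,u-h:u+h+1]; r=cv2.matchTemplate(c['img'][v-h-40:v+h+41,u-h-40:u+h+41],T,5); _,m,_,l=cv2.minMaxLoc(r); return u+l[0]-40,v+l[1]-40,m
for n,u,v,h,z in [('axle',258,157,20,.149),('pinF',167,50,14,.109),('pinR',319,62,14,.109),('post',272,240,10,.143)]:
    a=track(u,v,h); print(n,a,onz(w,u,v,z),onz(c,a[0],a[1],z))
cv2.imwrite('pics/w6.png',c['img'])
```

```text
axle (261, 157, 0.968759298324585) [0.6172 0.1081 0.149 ] [0.6159 0.108  0.149 ]Traceback (most recent call last):
  File "<stdin>", line 7, in <module>
  File "<stdin>", line 5, in track
cv2.error: OpenCV(4.12.0) /io/opencv/modules/imgproc/src/templmatch.cpp:1179: error: (-215:Assertion failed) _img.size().height <= _templ.size().height && _img.size().width <= _templ.size().width in function 'matchTemplate'
```

Emit:
carry_out(plan="0 -0.05 0 0 0 0.1;0 0 0 0 0 0;0 -0.05 0 0 0 0.1;0 0 0 0 0 0;0 -0.05 0 0 0 0.1;0 0 0 0 0 0;0 0 0 0 0 0;0 0 0 0 0 0")

```text
time_s: 15.88
eef_pos: [0.6231, 0.0549, 0.1197]
eef_rot: [0.001, 0.709, 0.705, 0.001]
wrist_force: [5.4, -0.2, 2.6]
opening: -0.002
grasp_force: 2.5
```

The first click was the obstacle, and the force has dropped back to 5 N. I continue along the arc.

Emit:
carry_out(plan="-0.02 -0.1 0 0 0 0.4;-0.02 -0.1 0 0 0 0.4;-0.02 -0.1 0 0 0 0.3;-0.02 -0.1 0 0 0 0.3;0 -0.1 0 0 0 0;0 0 0 0 0 0;0 0 0 0 0 0;0 0 0 0 0 0")

```text
time_s: 16.55
eef_pos: [0.6027, 0.0541, 0.1195]
eef_rot: [0.001, 0.756, 0.654, 0.001]
wrist_force: [4.9, 2.4, 2.4]
opening: 0.003
grasp_force: 2.5
```

Emit:
carry_out(plan="0 -0.1 0 0 0 0.3;0 -0.1 0 0 0 0.3;0 -0.1 0 0 0 0.3;0 -0.1 0 0 0 0.3;0 -0.1 0 0 0 0.3;0 -0.1 0 0 0 0.3;0 0 0 0 0 0;0 0 0 0 0 0")

```text
time_s: 17.22
eef_pos: [0.5794, 0.0574, 0.1196]
eef_rot: [0.002, 0.812, 0.583, 0.001]
wrist_force: [5.1, -5.8, 2.4]
opening: 0.002
grasp_force: 3.2
```

Emit:
carry_out(plan="0.02 -0.06 0 0 0 0.2;0.02 -0.06 0 0 0 0.2;0 -0.06 0 0 0 0.1;0 -0.03 0 0 0 0;0 0 0 0 0 0;0 0 0 0 0 0;0 0 0 0 0 0;0 0 0 0 0 0")

```text
time_s: 17.88
eef_pos: [0.5761, 0.059, 0.12]
eef_rot: [0.006, 0.827, 0.562, 0.003]
wrist_force: [18.3, -14.3, -7.2]
opening: -0.0
grasp_force: 11.2
```

The force has risen to 23 N, which could be the back stop or a click. I verify with a picture.

Run:
```python
from h import *
np.set_printoptions(precision=4,suppress=True)
c=shot('wrist');np.save('w7.npy',c);cv2.imwrite('pics/w7.png',c['img'])
print(ctrl.get_obs()['wrist_force'])
for th in (.36,.41,.465,.52):
    P=np.array([.6124,.1993]);a=np.array([.124,-.992]);k,s=np.cos(th),np.sin(th)
    u=np.array([a[0]*k+a[1]*s,-a[0]*s+a[1]*k]);A=P+.09*u
    print(th,A,proj(c,np.array([*A,.149])),proj(c,np.array([*(P+.05*u),.109])))
```

```text
[ 18.4638 -13.9361  -7.7603]
0.36 [0.5914 0.1118] (np.float64(302.4653084742013), np.float64(152.71684868827558)) (np.float64(291.4579014033046), np.float64(42.88729529342149))
0.41 [0.587 0.113] (np.float64(288.81858264362006), np.float64(154.33550395865845)) (np.float64(285.4352779237861), np.float64(43.649309535273574))
0.465 [0.5823 0.1145] (np.float64(273.75444858498037), np.float64(155.3368423660679)) (np.float64(278.77846000617507), np.float64(44.12506056191458))
0.52 [0.5777 0.1163] (np.float64(258.66305617429407), np.float64(155.52215069265722)) (np.float64(272.1043384928366), np.float64(44.22035599286207))
```

View pics/w7.png

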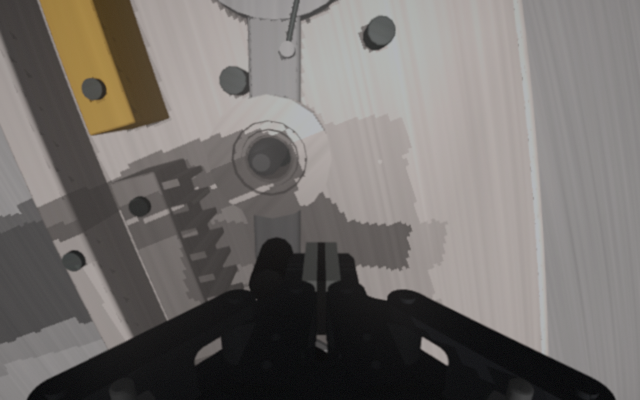

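The bar's edge touches the back-stop pin at (235,80). The axle tip at (262,160) matches about 0.51 rad. The pulley is flat on the shoulder and the finger presses the post at about 23 N, so I hand in.

```bash
python3 -c "
from bench import ctrl
print(ctrl.hand_in())"
```

```text
the job is handed in; nothing more can be done
None
```

The middle-sized pulley is seated on the axle's shoulder, the tensioner arm is held against its back stop at about 0.51 rad with about 23 N on the post, and the job is handed in; no verdict came back.

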